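# Lock the night light into its charging socket

## Robot

A 6-joint arm with a two-finger parallel gripper is mounted at the origin on the work surface. World frame = base frame: x ahead of the robot, y to its left, z up, the work surface at z = 0. Lengths are in m, angles in rad, forces in N, time in s.
With the tool pointing down it reaches from about 0.25 to 0.725 m from the base axis. Payload 4 kg.
Tool frame: the origin (TCP) lies midway between the tips of the shut fingers; the grasp point (between the pads) lies 19 mm behind it; z points along the fingers, y is the line along which they close (so a half turn about z gives the same grasp; the last joint's range is limited). The gripper opens to 85 mm and grips with 20 to 120 N. Pads are 22 mm wide; open, the fingers measure 114 mm over their backs; the gripper's body (76 mm by 85 mm) begins 54 mm behind the grasp point. The pads swing forward as they close: fully open they stand 13 mm farther back than shut.
Start: joints at [1.194, 0.241, 0.005, 1.335, 0, 1.571], TCP at [0.184, 0.465, 0.231] pointing down, gripper open.
Joint ranges: [-2.72, 2.72], [-1.05, 1.87], [-1.09, 1.28], [-1.99, 2.15], [-1.42, 1.44], [-3.14, 3.14]. Speed limits (rad/s): [2.79, 2.79, 3.14, 3.14, 3.14, 3.14].

## Interface

Orientations are given as a unit quaternion [x, y, z, w].
In Python, from workcell import get_obs, camera, job_done, silhouettes gives the robot as it stands. The module is installed in compiled form; this text tells all that it offers.
- The arm moves only by the tool drive_tool, never from a script. Its argument "increments" is a list of rows, each a list of 3 entries, a list of its own where there are three numbers: the shift along the world's x, y, z in mm, then the turn, a rotation vector about the world's x, y, z in degrees, then the opening, from 0 (shut) to 1 (fully open). A call has 1 to 8 rows; each row shifts and turns the commanded pose from where the row before left it; what a row does not reach is not made up. A row lasts 1/12 s, in which the tool goes at most 41.7 mm and 7.16 degrees, less where a joint would pass 70% of its speed; a pose out of reach is approached as far as the arm can. A call is refused whole if a number of a shift passes 41.7 or a number of a turn 7.16, either way. A call with a gripper value outside its range is refused whole. The fingers move at their own pace and stop on an object; the grip force is fixed at half the most. Time passes only in rows, so rows that do not move let the fingers close. It gives the time, the measured TCP pose, the force, the opening and the grip force at its end, in the units of the state.
- get_obs(): the state, without advancing time (a new reading comes with each control period).
- camera(name): name is "scene" or "top" or "wrist"; returns a dict with "image" (420x560x3 uint8, red, green, blue), "K" (3x3 intrinsics, pixels), "view" (4x4, takes a point from world to camera coordinates). Camera axes: x right, y down, z forward; pixel columns grow to the right and rows downward; lengths in m; the calibration is good to about 2 mm. A picture is of the moment at which its call begins. There is no depth.
- job_done(): hands the job in; it is judged then, once.
Trained networks look in a picture, given as the dict that the camera call returned (one of the last four; its "shot" number tells which), for a name from the list of things; names that differ only in an ending like _2 or _b are one class to them, and where a whole thing is asked for, a point or a joint stands for the part that bears it (a point fixed in the world has none). Each returns a list of dicts, best first, with "conf" (0 to 1); they miss things now and then, are a little off and sometimes report something else, mostly with a low value. They report only what shows in the picture. A call takes as long as a camera call. They do not tell look-alikes from the thing itself.
- silhouettes(query, picture): "region" (420x560 bool, what is visible of it) and "bbox" ([left, top, right, bottom] in pixels, round what is visible of it).
The state is a dict: "clock": time; "joint_pos": joint angles; "joint_vel": joint speeds; "tau": joint torques, N m; "eef_pos": TCP position; "tool_rot": TCP orientation; "ft_force": force on the tool from outside, world axes, zero at the start; "ft_torque": the same for the moment, N m; "grip_width": finger opening in m; "grasp_force": force on a finger pad.
Only numpy, scipy, OpenCV 4.12 (cv2) and the standard library are available. Lean on these libraries where they do the work, as an engineer would, in place of code of your own. Each camera call takes 0.05 s, during which the arm holds its last target. There are 200 camera calls.

## Task

Put the night light back into its charging socket on the entrance ledge: set it in with its lugs in the slots, push it down against the spring and twist it clockwise about a quarter turn until it locks, then let go. Feel your way and do not force it, since the plastic breaks easily, and leave the other things on the ledge where they are.

Things in the scene. Friction and masses are not known exactly. Their poses are not given: they have to be found in the camera images.
- light: Night light, 0.1 to 0.16 kg, standing upright, 96 mm tall. Origin: centre of its underside; z up. White round neck 34 mm in diameter from z 0 to 56 mm (lowest 2.5 mm chamfered), then a plain round head 46 mm in diameter from z 56 to 96 mm, white with an amber top. Orange stripes down the head and across its top show the x axis, on which the two lugs lie; a half turn makes no difference.
- light_head (a point): The light's axis 77 mm above its underside: where to hold it, at any yaw (46 mm wide).
- light_lug (a point): Outer end of the lug on the light's +x side (the other at -x), 23 mm from the axis. Each aluminium lug is 8 mm wide and spans z 3 to 9 mm above the light's underside.
- socket: Charging socket fixed to the ledge: black round cup, outer diameter 72 mm, 55 mm high, bore 59 mm. Origin: centre of its underside, on the ledge; z up. In it a fixed grey bayonet collar with a 37 mm hole for the neck. The collar's depth differs from start to start and is not measured: its top lies 2 to 26 mm below the cup's rim. The plastic breaks if the light is loaded on it with more than 36 N.
- socket_mouth (a point): Centre of the cup's mouth, 55 mm above the ledge. The light's underside, below the collar's top: 6 mm, it meets a sprung plunger (2 N, then 0.6 N per mm more); 17 mm, the lugs are under the collar's roof and can turn (about 9 N); 20 mm, hard bottom (about 10.5 N, then a sudden rise). If the lugs miss the slots they land on the collar, rigidly, with the underside only 3 mm below.
- socket_slot (a point): White bar on the rim, 33 mm from the axis at the socket's +x side (and one on the far side): the collar has a 13 mm wide slot for a lug below each. Kept pressed in, the light turns from here up to 91 degrees clockwise seen from above (negative yaw), to a hard stop; anticlockwise is blocked at once.
- socket_lock (a point): Orange dot on the rim, 33 mm from the axis, 83 degrees clockwise from the slot (and one across): where the light's stripe points when locked. There the roof has a pocket 3 mm deep over each lug; when let go, the spring lifts it 3 mm into the pocket: locked, underside 14 mm below the collar's top, 15 to 39 mm above the ledge. It locks at 76 to 91 degrees, not before.
- watch_stand: black smartwatch on a white plastic stand, 70 x 70 x 90 mm high; not part of the job. Origin: centre of its underside.
- key_fob: silver car key fob with a ring, 75 x 34 x 13 mm, lying flat; not part of the job. Origin: centre of its underside.
- paperweight: round green glass paperweight, 68 mm across, 46 mm high; not part of the job. Origin: centre of its underside.
- clothespin: orange plastic clothespin, 72 x 14 x 10 mm, lying flat; not part of the job. Origin: centre of its underside.
- dish: blue ceramic dish, 100 mm across, 22 mm high; not part of the job. Origin: centre of its underside.
- gel_bottle: clear hand-gel bottle with a white cap, 56 mm across, 156 mm high; not part of the job. Origin: centre of its underside.
- seal_case: red seal case, 75 x 26 x 22 mm; not part of the job. Origin: centre of its underside.
There are look-alikes about, which are no part of the job. Leave any blue, red or yellow look-alike of the socket alone.

How it is judged:
By the outcome, as a careful person would: the job done as asked, in the order asked, and still so for the second after the job is handed in, with the robot touching nothing.
It also fails if it takes over 61 s, if anything falls off the work surface, if the arm or the gripper's body presses on something with over 40 N, if the wrist force passes 120 N, or if a joint passes its speed limit or range.

## Working session

There is one attempt and no reset: what is moved stays moved. The work goes in short steps, Python scripts to look and compute and a tool call to move; the robot and the scene stay as the last step left them, time stands still between calls to the robot, and variables do not carry over. Pictures are saved under pics/ and viewed, at most 10 in all, crops included, and the job is handed in when it is done.

Besides the shell and the picture viewer there is one more tool, called as name(argument=value, ...), one argument or row to a line, values as JSON. drive_tool: Moves the arm, as the interface text tells. Its arguments: {"type":"object","properties":{"increments":{"type":"array"}},"required":["increments"]}

```bash
mkdir -p pics
cat > h.py <<'E'
import numpy as np, cv2
from workcell import get_obs, camera, silhouettes
def proj(p,c):
    q=c["view"]@np.append(p,1); u=c["K"]@q[:3]; return u[:2]/u[2]
def ray(uv,c):
    V=c["view"]; R=V[:3,:3]; o=-R.T@V[:3,3]
    d=R.T@np.linalg.inv(c["K"])@np.array([uv[0],uv[1],1.]); return o,d/np.linalg.norm(d)
def atz(uv,c,z):
    o,d=ray(uv,c); return o+d*(z-o[2])/d[2]
def tri(obs):
    A=np.zeros((3,3));b=np.zeros(3);L=[]
    for uv,c in obs:
        o,d=ray(uv,c);P=np.eye(3)-np.outer(d,d);A+=P;b+=P@o;L.append((o,P))
    x=np.linalg.solve(A,b); return x,[float(np.linalg.norm(P@(x-o))) for o,P in L]
def save(n,im): cv2.imwrite("pics/"+n+".png",im[:,:,::-1])
E
python3 - <<'E'
from h import *
cs={n:camera(n) for n in("scene","top","wrist")}
save("all",np.vstack([np.hstack([cs["scene"]["image"],cs["top"]["image"]])])[:, :][::1,::1] if 0 else cv2.resize(np.hstack([cs["scene"]["image"],cs["top"]["image"]]),(800,300),interpolation=cv2.INTER_AREA))
save("top0",cs["top"]["image"]);save("scene0",cs["scene"]["image"])
for n,c in cs.items():
    o=-c["view"][:3,:3].T@c["view"][:3,3];print(n,o.round(3),c["K"][0,0])
    for q in("light","socket"):
        for r in silhouettes(q,c)[:4]:
            ys,xs=np.nonzero(r["region"]);print(n,q,round(r["conf"],2),r["bbox"],xs.mean().round(1),ys.mean().round(1),len(xs))
print({k:np.round(v,3) for k,v in get_obs().items()})
E
```

```text
scene [1.107 0.407 1.183] 499.90908828406697
scene light 0.96 [329.3, 217.2, 351.2, 247.4] 339.5 229.0 422
scene socket 0.89 [228.1, 164.1, 256.8, 197.6] 243.0 182.2 757
scene socket 0.64 [192.9, 216.2, 221.5, 251.0] 209.8 234.8 815
scene socket 0.61 [290.2, 144.4, 311.4, 175.8] 300.6 159.7 708
scene socket 0.57 [245.7, 133.2, 271.3, 162.7] 259.8 146.0 651
top [0.413 0.013 1.165] 495.37068764152457
top light 0.56 [209.0, 213.2, 228.1, 238.7] 217.4 226.1 428
top socket 0.93 [300.1, 271.1, 337.9, 305.0] 318.2 287.3 847
top socket 0.83 [354.4, 258.6, 389.7, 291.8] 372.6 273.4 959
top socket 0.73 [321.9, 121.4, 352.6, 157.8] 335.7 141.1 980
top socket 0.72 [336.8, 198.8, 367.1, 235.5] 352.6 217.9 886
wrist [0.107 0.496 0.373] 363.23759018920214
{'clock': np.float64(0.45), 'joint_pos': array([1.194, 0.241, 0.005, 1.335, 0.   , 1.571]), 'joint_vel': array([ 0.   , -0.001,  0.001,  0.001, -0.001, -0.001]), 'tau': array([ 0.0000e+00, -3.7181e+01,  2.5240e+01,  4.0000e-03, -0.0000e+00,
       -0.0000e+00]), 'eef_pos': array([0.184, 0.465, 0.231]), 'tool_rot': array([ 0.187,  0.982, -0.   , -0.   ]), 'ft_force': array([0.14 , 0.62 , 0.683]), 'ft_torque': array([ 0.01 , -0.016,  0.036]), 'grasp_force': np.float64(0.0), 'grip_width': np.float64(0.085)}
```

View pics/top0.png

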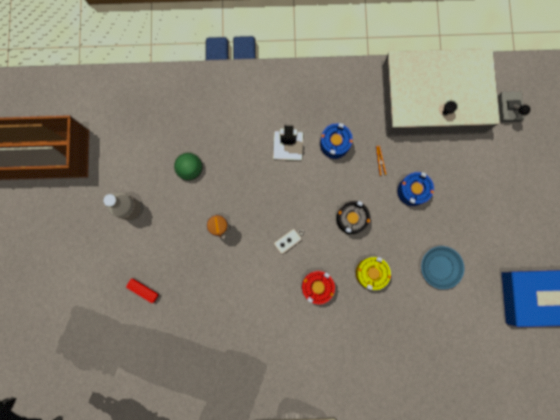

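View pics/scene0.png

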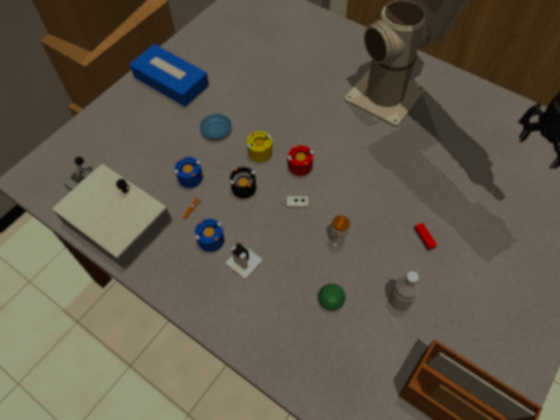

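The top view shows the light at about (217,226), the black socket at about (353,218), and the coloured look-alikes around it. In the scene view the light is at (339,229) and the black socket at (243,182).

Run:
```python
from h import *
s=camera("scene");t=camera("top");w=camera("wrist")
from scipy.spatial import ConvexHull
from scipy.optimize import least_squares
def pts(prof):
    a=np.linspace(0,2*np.pi,48,endpoint=False)
    return np.array([[r*np.cos(x),r*np.sin(x),z] for r,z in prof for x in a])
P={"light":pts([(.017,0),(.017,.056),(.023,.056),(.023,.096)]),"socket":pts([(.036,0),(.036,.055)])}
for q,ps,g in(("light",[(217,226),(339,229)],.05),("socket",[(353,218),(243,182)],.03)):
    obs=[]
    for c,p in zip((t,s),ps):
        for r in silhouettes(q,c):
            b=r["bbox"]
            if b[0]<p[0]<b[2] and b[1]<p[1]<b[3]: obs.append((c,np.array(b)));break
    print(q,"tri",tri([(((b[0]+b[2])/2,(b[1]+b[3])/2),c) for c,b in obs]))
    def f(x):
        o=[]
        for c,b in obs:
            X=(P[q]+x)@c["view"][:3,:3].T+c["view"][:3,3];u=X@c["K"].T;u=u[:,:2]/u[:,2:]
            o+=list(np.r_[u.min(0),u.max(0)]-b)
        return np.array(o)
    r=least_squares(f,np.r_[atz(ps[0],t,g)[:2],0],loss="soft_l1");print(r.x.round(4),r.fun.round(1))
V=w["view"];print(V[:3,:3].round(3))
```

```text
light tri (array([0.52723628, 0.1570743 , 0.04929316]), [0.0020414647742496884, 0.0020414647742496707])
[ 0.5267  0.1535 -0.0108] [-0.4  0.8  2.9 -3.1  0.7 -0.4  0.1  0.6]
socket tri (array([ 0.54133855, -0.14524114,  0.03720978]), [0.0007685124985443611, 0.0007685124985443645])
[ 0.5411 -0.1436  0.0121] [-2.   1.5  1.1 -1.9 -0.1  1.3  0.  -2. ]
[[ 0.367  0.93   0.001]
 [ 0.88  -0.348  0.324]
 [ 0.302 -0.119 -0.946]]
```

drive_tool(
  increments=[
    [[28,-26,0],[0,0,0],1],
    [[28,-26,0],[0,0,0],1],
    [[28,-26,0],[0,0,0],1],
    [[28,-26,0],[0,0,0],1],
    [[28,-26,0],[0,0,0],1],
    [[28,-26,0],[0,0,0],1],
  ],
)

```text
clock: 1.3
eef_pos: [0.353, 0.3076, 0.2315]
tool_rot: [0.187, 0.982, 0.0, 0.0]
ft_force: [0.4, 0.6, -0.3]
grip_width: 0.0854
grasp_force: 0.0
```

drive_tool(
  increments=[
    [[28,-26,0],[0,0,0],1],
    [[28,-26,0],[0,0,0],1],
    [[28,-26,0],[0,0,0],1],
    [[28,-26,0],[0,0,0],1],
    [[28,-26,0],[0,0,0],1],
    [[0,0,0],[0,0,0],1],
  ],
)

```text
clock: 1.8
eef_pos: [0.4964, 0.1744, 0.231]
tool_rot: [0.191, 0.982, -0.001, 0.002]
ft_force: [-0.2, -0.5, 0.1]
grip_width: 0.0854
grasp_force: 0.0
```

Run:
```python
from h import *
w=camera("wrist");save("w1",w["image"]);print(get_obs()["eef_pos"],get_obs()["clock"])
for r in silhouettes("light",w)[:3]: print(r["conf"],r["bbox"])
print(proj([.527,.155,.096],w))
```

```text
[0.49409034 0.17637716 0.2308719 ] 1.85
0.73 [246.2, 176.1, 304.0, 253.2]
[270.10667267 230.00358438]
```

View pics/w1.png

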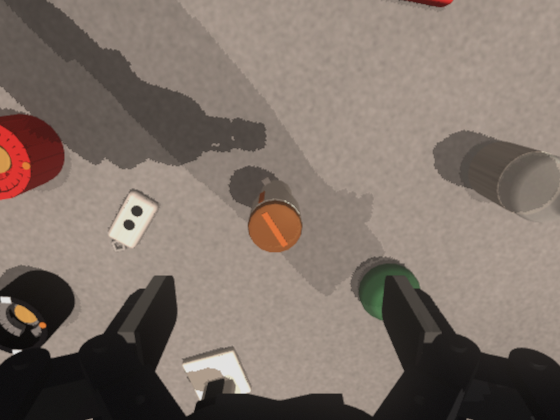

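The wrist view shows the light's amber top at about (275,226) with its stripe running from (264,213) to (287,248). Part of the black socket shows at (25,315).

drive_tool(
  increments=[
    [[30,-20,0],[0,0,0],1],
    [[20,-20,0],[0,0,0],1],
    [[0,0,0],[0,0,0],1],
    [[0,0,0],[0,0,0],1],
  ],
)

```text
clock: 2.23
eef_pos: [0.5416, 0.1393, 0.231]
tool_rot: [0.187, 0.982, 0.0, -0.001]
ft_force: [-0.1, 0.5, -0.2]
grip_width: 0.0852
grasp_force: 0.0
```

Run:
```python
from h import *
import pickle
w=camera("wrist");save("w2",w["image"]);print(get_obs()["eef_pos"],get_obs()["clock"])
for r in silhouettes("light",w)[:3]: print(r["conf"],r["bbox"])
u=proj([.527,.155,.096],w).astype(int);print(u)
pickle.dump(w,open("w2.pkl","wb"))
im=cv2.imread("pics/w1.png");b=cv2.imread("pics/w2.png")
for k,(i,(x,y)) in enumerate(((im,(275,226)),(b,u))):
    print(i[y-16:y+17:8,x-16:x+17:8,::-1].tolist())
x0=max(0,u[0]-70);y0=max(0,u[1]-70)
A=cv2.resize(im[160:280,205:345],None,fx=2.8,fy=2.8);B=cv2.resize(b[y0:y0+120,x0:x0+140],None,fx=2.8,fy=2.8)
cv2.imwrite("pics/c2.png",np.hstack([A,B]))
```

```text
[0.54103082 0.13983931 0.23110402] 2.2833
0.92 [262.8, 124.3, 325.5, 194.0]
[289 165]
[[[148, 89, 51], [158, 95, 54], [160, 97, 56], [166, 101, 59], [151, 93, 54]], [[156, 93, 54], [220, 115, 60], [158, 95, 54], [162, 98, 56], [164, 100, 58]], [[154, 93, 54], [155, 93, 53], [217, 114, 59], [159, 95, 55], [159, 96, 55]], [[153, 91, 53], [153, 92, 53], [221, 115, 60], [154, 91, 52], [154, 93, 53]], [[153, 92, 54], [153, 92, 53], [154, 91, 53], [220, 115, 60], [156, 94, 55]]]
[[[146, 86, 49], [167, 97, 54], [155, 89, 50], [168, 104, 61], [176, 112, 67]], [[154, 93, 53], [158, 95, 54], [126, 66, 38], [167, 103, 60], [176, 111, 66]], [[154, 93, 53], [158, 96, 55], [161, 98, 56], [153, 81, 45], [170, 106, 62]], [[154, 92, 53], [157, 94, 54], [159, 97, 56], [147, 78, 44], [162, 99, 57]], [[132, 83, 52], [154, 92, 53], [156, 94, 54], [157, 94, 54], [219, 118, 61]]]
```

View pics/c2.png

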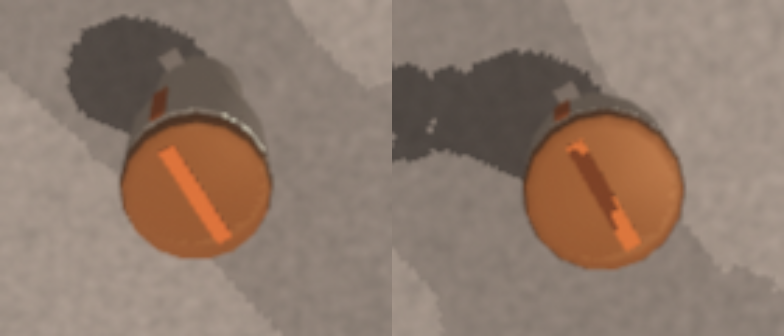

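The crops show the round amber top with its stripe clearly in both views. The end of a lug shows near the neck, on the stripe line.

```bash
cat >> h.py <<'E'
def light_top(c,uv0,z=.096):
    im=c["image"].astype(float);m=((im[...,0]>1.45*im[...,1])&(im[...,1]>1.3*im[...,2])).astype(np.uint8)
    m=cv2.morphologyEx(m,cv2.MORPH_OPEN,np.ones((9,9)))
    m=cv2.morphologyEx(m,cv2.MORPH_CLOSE,np.ones((9,9)))
    n,l,st,_=cv2.connectedComponentsWithStats(m);k=l[int(uv0[1]),int(uv0[0])]
    mm=(l==k).astype(np.uint8);ct=max(cv2.findContours(mm,0,1)[0],key=len);e=cv2.fitEllipse(ct)
    s=(cv2.erode(mm,np.ones((3,3)))>0)&(im[...,0]>1.77*im[...,1])
    ys,xs=np.nonzero(s);L=np.array([atz((x,y),c,z)[:2] for x,y in zip(xs,ys)])
    d=np.linalg.svd(L-L.mean(0))[2][0]
    return e,np.degrees(np.arctan2(d[1],d[0]))%180,L.mean(0),len(xs),st[k].tolist()
E
python3 - <<'E'
from h import *
import pickle
w2=pickle.load(open("w2.pkl","rb"))
w1=dict(w2);w1["image"]=cv2.imread("pics/w1.png")[:,:,::-1]
# view of w1: same orientation, shifted camera
V=w2["view"].copy();d=np.array([.49409034-.54103082,.17637716-.13983931,.23087-.23110]);V[:3,3]-=V[:3,:3]@d;w1["view"]=V
R=[(light_top(c,u),c) for c,u in((w1,(285,226)),(w2,(275,165)))]
for r,c in R: print(r,atz(r[0][0],c,.096))
print(tri([(r[0][0],c) for r,c in R]))
E
```

```text
(((274.49896240234375, 226.3880615234375), (49.773040771484375, 51.90925598144531), 92.66619873046875), np.float64(9.54590283925243), array([0.52525135, 0.1605174 ]), 266, [249, 202, 52, 50, 2101]) [0.52311998 0.1615871  0.096     ]
(((294.0584411621094, 162.76010131835938), (54.787567138671875, 55.42585372924805), 58.87264633178711), np.float64(8.775018034495865), array([0.52732335, 0.15869347]), 265, [267, 136, 55, 55, 2464]) [0.5260887  0.15903544 0.096     ]
(array([0.53044943, 0.15830864, 0.07644325]), [0.00010200969079650618, 0.00010200969079639203])
```

drive_tool(
  increments=[
    [[0,-40,0],[0,0,0],1],
    [[0,-40,0],[0,0,0],1],
    [[0,-40,0],[0,0,0],1],
    [[0,-40,0],[0,0,0],1],
    [[0,-40,0],[0,0,0],1],
    [[0,-40,0],[0,0,0],1],
    [[0,0,0],[0,0,0],1],
    [[0,0,0],[0,0,0],1],
  ],
)

```text
clock: 3.0
eef_pos: [0.5413, -0.1017, 0.2315]
tool_rot: [0.188, 0.982, 0.0, -0.0]
ft_force: [0.1, 0.5, 0.1]
grip_width: 0.0852
grasp_force: 0.0
```

Run:
```python
from h import *
import pickle
w=camera("wrist");pickle.dump(w,open("s1.pkl","wb"));save("s1",w["image"]);print(get_obs()["eef_pos"],get_obs()["clock"],proj([.541,-.144,.055],w))
```

```text
[ 0.54141708 -0.10039906  0.23148895] 3.05 [235.05168057 192.48314217]
```

View pics/s1.png

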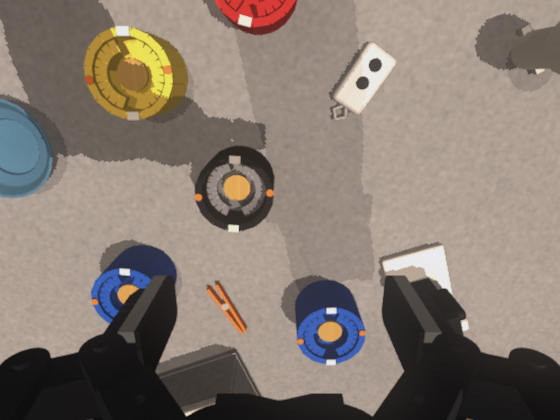

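drive_tool(
  increments=[
    [[-35,-20,0],[0,0,0],1],
    [[-15,-20,0],[0,0,0],1],
    [[0,0,0],[0,0,0],1],
    [[0,0,0],[0,0,0],1],
  ],
)

```text
clock: 3.38
eef_pos: [0.4917, -0.1395, 0.2318]
tool_rot: [0.187, 0.982, 0.0, 0.0]
ft_force: [0.6, 0.1, 0.6]
grip_width: 0.0855
grasp_force: 0.0
```

Run:
```python
from h import *
import pickle
w=camera("wrist");pickle.dump(w,open("s2.pkl","wb"));save("s2",w["image"]);print(get_obs()["eef_pos"],get_obs()["clock"],proj([.541,-.144,.055],w))
```

```text
[ 0.49238497 -0.13931073  0.231805  ] 3.4333 [292.51982386 224.61691662]
```

View pics/s2.png

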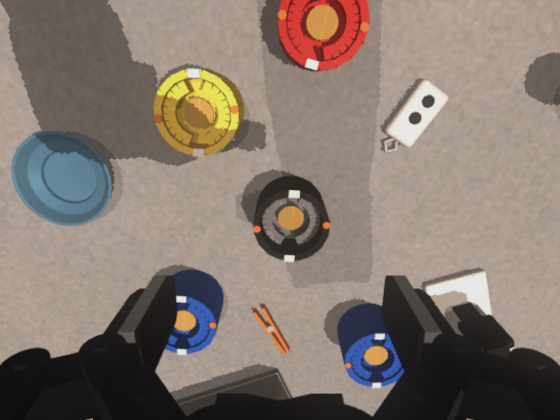

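The first socket view shows white bars at (234,160) and (234,228), with orange dots at (198,197) and (270,193). In the second, the bars are at (294,194) and (289,258), and the dots at (257,229) and (326,225).

Run:
```python
from h import *
import pickle
C=[pickle.load(open(f"s{k}.pkl","rb")) for k in(1,2)]
G={"b1":[(234,160),(294,194)],"b2":[(234,228),(289,258)],"d1":[(198,197),(257,229)],"d2":[(270,193),(326,225)]}
R={}
for k,g in G.items():
    ob=[]
    for c,(x,y) in zip(C,g):
        p=c["image"][y-9:y+10,x-9:x+10].astype(float)
        m=(p.min(2)>120) if k[0]=="b" else ((p[...,0]>1.7*p[...,2])&(p[...,0]>110))
        n,l,st,ce=cv2.connectedComponentsWithStats(m.astype(np.uint8))
        j=1+min(range(n-1),key=lambda j:np.hypot(*(ce[j+1]-9))-0.1*st[j+1][4])
        ob.append((ce[j]+[x-9,y-9],c));print(k,ob[-1][0].round(1),st[j])
    R[k]=[atz(u,c,.055)[:2] for u,c in ob];print(k,tri(ob)[0].round(4),np.round(R[k],4).tolist())
for i in(0,1):
    a,b,d,e=[R[k][i] for k in("b1","b2","d1","d2")]
    print("c",(a+b)/2,(d+e)/2,"dia",np.hypot(*(a-b)),np.hypot(*(d-e)),"yaw",np.degrees(np.arctan2(*(a-b)[::-1]))%180,np.degrees(np.arctan2(*(d-e)[::-1]))%180)
```

```text
b1 [235.7 162. ] [  5   5  14  14 119]
b1 [293.8 194. ] [ 3  5 12  9 98]
b1 [ 0.5163 -0.1332  0.0455] [[0.5152, -0.1319], [0.513, -0.1321]]
b2 [233.5 231.8] [  0   6  19  13 201]
b2 [288.7 261.9] [  0   6  19  13 196]
b2 [ 0.5765 -0.1614  0.0549] [[0.5764, -0.1613], [0.5766, -0.1616]]
d1 [198.  196.9] [ 6  5  8  9 50]
d1 [256.6 228.6] [ 5  5  8  8 48]
d1 [ 0.5319 -0.177   0.0562] [[0.5322, -0.1775], [0.5323, -0.1773]]
d2 [269.4 192.5] [ 5  5  8  8 53]
d2 [326. 225.] [ 5  6  9  7 47]
d2 [ 0.5524 -0.1145  0.0563] [[0.5528, -0.1146], [0.553, -0.1146]]
c [ 0.5457768  -0.14658357] [ 0.5424828  -0.14607123] dia 0.06791326032475895 0.0661195517003244 yaw 154.32567729263508 71.90537356048465
c [ 0.54479427 -0.14681815] [ 0.54268147 -0.1459129 ] dia 0.07010297181373049 0.0660345647169697 yaw 155.1376863581897 71.75006733940651
```

drive_tool(
  increments=[
    [[0,40,0],[0,0,0],1],
    [[0,40,0],[0,0,0],1],
    [[0,40,0],[0,0,0],1],
    [[0,40,0],[0,0,0],1],
    [[0,40,0],[0,0,0],1],
    [[0,40,0],[0,0,0],1],
    [[0,40,0],[0,0,0],1],
    [[20,20,0],[0,0,0],1],
  ],
)

```text
clock: 4.1
eef_pos: [0.5091, 0.1654, 0.2319]
tool_rot: [0.183, 0.983, 0.001, -0.001]
ft_force: [0.3, -0.8, 0.4]
grip_width: 0.0853
grasp_force: 0.0
```

drive_tool(
  increments=[
    [[0,0,0],[0,0,0],1],
    [[0,0,0],[0,0,0],1],
    [[0,0,0],[0,0,0],1],
  ],
)

```text
clock: 4.35
eef_pos: [0.5115, 0.1601, 0.231]
tool_rot: [0.186, 0.983, -0.0, -0.0]
ft_force: [-0.6, 0.3, -0.7]
grip_width: 0.0852
grasp_force: 0.0
```

Run:
```python
from h import *
import pickle
w=camera("wrist");print(get_obs()["eef_pos"],get_obs()["clock"])
w2=pickle.load(open("w2.pkl","rb"))
R=[]
for c in(w,w2):
    u=proj([.526,.159,.096],c)+[-10,0];r=light_top(c,u);R.append((r[0][0],c));print(r,atz(r[0][0],c,.096))
print(tri(R))
```

```text
[0.51143444 0.15931656 0.23112044] 4.4
(((283.4564208984375, 205.3217010498047), (51.55780029296875, 53.2999267578125), 90.27224731445312), np.float64(8.81214287775825), array([0.52758844, 0.15860484]), 271, [257, 180, 54, 52, 2232]) [0.52558483 0.15933218 0.096     ]
(((294.0584411621094, 162.76010131835938), (54.787567138671875, 55.42585372924805), 58.87264633178711), np.float64(8.775018034495865), array([0.52732335, 0.15869347]), 265, [267, 136, 55, 55, 2464]) [0.5260887  0.15903544 0.096     ]
(array([0.52706331, 0.15883402, 0.09151104]), [1.9871561688723392e-05, 1.9871561688765164e-05])
```

drive_tool(
  increments=[
    [[15,0,-25],[0,0,0],1],
    [[0,0,-35],[0,0,0],1],
    [[0,0,-35],[0,0,0],1],
    [[0,0,-35],[0,0,0],1],
    [[0,0,-30],[0,0,0],1],
    [[0,0,-17],[0,0,0],1],
    [[0,0,0],[0,0,0],1],
    [[0,0,0],[0,0,0],1],
  ],
)

```text
clock: 5.07
eef_pos: [0.5261, 0.1578, 0.054]
tool_rot: [0.188, 0.982, -0.0, -0.001]
ft_force: [0.4, 0.6, 1.0]
grip_width: 0.0855
grasp_force: 0.0
```

drive_tool(
  increments=[
    [[0,0,0],[0,0,0],0.5],
    [[0,0,0],[0,0,0],0.4],
    [[0,0,0],[0,0,0],0.3],
    [[0,0,0],[0,0,0],0.2],
    [[0,0,0],[0,0,0],0.2],
    [[0,0,0],[0,0,0],0.2],
    [[0,0,0],[0,0,0],0.2],
    [[0,0,0],[0,0,0],0.2],
  ],
)

```text
clock: 5.73
eef_pos: [0.5282, 0.1589, 0.0563]
tool_rot: [0.187, 0.982, 0.0, 0.002]
ft_force: [-1.0, -1.8, 7.0]
grip_width: 0.0449
grasp_force: 60.3
```

drive_tool(
  increments=[
    [[0,0,20],[0,0,0],0.2],
    [[0,0,30],[0,0,0],0.2],
    [[0,0,35],[0,0,0],0.2],
    [[0,0,20],[0,0,0],0.2],
    [[0,0,0],[0,0,0],0.2],
    [[0,0,0],[0,0,0],0.2],
  ],
)

```text
clock: 6.23
eef_pos: [0.528, 0.1593, 0.1611]
tool_rot: [0.187, 0.982, 0.001, 0.002]
ft_force: [-0.8, -0.7, -1.4]
grip_width: 0.0451
grasp_force: 61.4
```

Run:
```python
from h import *
o=get_obs();print({k:np.round(v,4) for k,v in o.items() if k in("eef_pos","tool_rot","ft_force","joint_pos","ft_torque","grip_width")})
w=camera("wrist");z=o["eef_pos"][2]
save("g1",w["image"])
u=proj([.527,.159,z+.04],w);print(u)
try:
  r=light_top(w,u+[-10,0],z+.04);print(r,atz(r[0][0],w,z+.04))
except Exception as e: print(e)
```

```text
{'joint_pos': array([2.9300e-01, 3.7740e-01, 9.5000e-03, 1.1988e+00, 1.0000e-04,
       6.6970e-01]), 'eef_pos': array([0.528 , 0.1593, 0.1611]), 'tool_rot': array([0.1872, 0.9823, 0.001 , 0.0018]), 'ft_force': array([-0.7715, -0.7185, -1.3772]), 'ft_torque': array([-0.0228,  0.0516, -0.0328]), 'grip_width': np.float64(0.0451)}
[274.7516709 333.7637611]
(((277.5450134277344, 317.9800720214844), (122.7926025390625, 137.6217803955078), 144.79519653320312), np.float64(11.918288596497462), array([0.52439908, 0.16117671]), 2007, [215, 237, 130, 145, 12441]) [0.52140361 0.16224437 0.20111883]
```

View pics/g1.png

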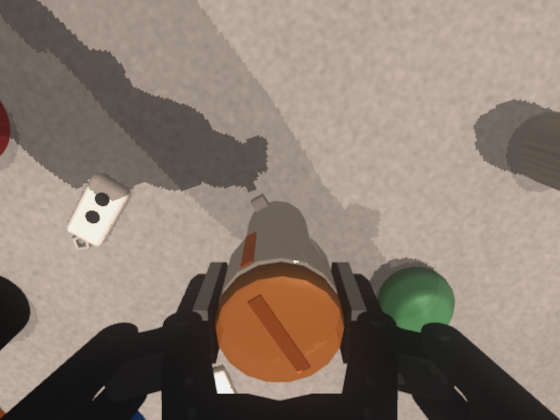

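The light is held upright between the pads. The top ellipse is centred near (280,322) and the stripe runs from (255,298) to (304,369).

Run:
```python
from h import *
w=camera("wrist");o=get_obs();im=w["image"].astype(float)
for zt in(.096-.0563,):
    z=o["eef_pos"][2]+zt
    m=((im[...,0]>1.9*im[...,1])&(im[...,0]>60)).astype(np.uint8);m[:285]=0
    a=((im[...,0]>1.45*im[...,1])&(im[...,1]>1.3*im[...,2])).astype(np.uint8);a[:262]=0
    n,l,st,ce=cv2.connectedComponentsWithStats(m);j=l[330,278];
    ys,xs=np.nonzero(l==j);L=np.array([atz((x,y),w,z)[:2] for x,y in zip(xs,ys)]);d=np.linalg.svd(L-L.mean(0))[2][0]
    print(st[j],L.mean(0),np.degrees(np.arctan2(d[1],d[0]))%180)
    n,l,st,ce=cv2.connectedComponentsWithStats(a);j=l[345,260];ct=max(cv2.findContours((l==j).astype(np.uint8),0,1)[0],key=len)
    H=cv2.convexHull(ct)[:,0];W=np.array([atz(p,w,z)[:2] for p in H]).astype(np.float32)
    print(st[j],cv2.minEnclosingCircle(W),cv2.fitEllipse(W))
R=[];print(o["eef_pos"],np.degrees(np.arctan2(2*o["tool_rot"][0]*o["tool_rot"][1],2*o["tool_rot"][1]**2-1)),o["clock"])
```

```text
[ 248  295   62   78 1265] [0.52732847 0.15950804] 8.896806276338381
[  214   263   131   119 12132] ((0.5242102146148682, 0.16028273105621338), 0.02441072277724743) ((0.5246363878250122, 0.16083289682865143), (0.04475971683859825, 0.04850924760103226), 65.1962890625)
[0.52606353 0.1587246  0.15829267] 21.581404783760334 6.3333
```

drive_tool(
  increments=[
    [[2,-38,0],[0,0,-4.2],0.2],
    [[2,-38,0],[0,0,-4.3],0.2],
    [[2,-38,0],[0,0,-4.2],0.2],
    [[2,-38,0],[0,0,-4.3],0.2],
    [[2,-38,0],[0,0,-4.2],0.2],
    [[2,-38,0],[0,0,-4.3],0.2],
    [[2,-38,0],[0,0,-4.2],0.2],
    [[2,-39,0],[0,0,-4.3],0.2],
  ],
)

```text
clock: 7.0
eef_pos: [0.5414, -0.1474, 0.1571]
tool_rot: [0.468, 0.884, -0.0, -0.002]
ft_force: [0.9, -1.1, -0.7]
grip_width: 0.0452
grasp_force: 61.4
```

drive_tool(
  increments=[
    [[0,0,0],[0,0,0],0.2],
    [[0,0,0],[0,0,0],0.2],
    [[0,0,0],[0,0,0],0.2],
  ],
)

```text
clock: 7.25
eef_pos: [0.5417, -0.1458, 0.1575]
tool_rot: [0.466, 0.885, -0.0, -0.002]
ft_force: [-0.1, -0.1, -1.9]
grip_width: 0.0447
grasp_force: 61.5
```

Run:
```python
from h import *
o=get_obs();E=[o["eef_pos"]]
w=camera("wrist");im=w["image"].astype(float);save("p1",w["image"])
for i in range(3): camera("top");E.append(get_obs()["eef_pos"])
print(np.round(E,4),np.mean(E,0));o=get_obs();q=o["tool_rot"];print(q.round(4),o["ft_force"].round(2),o["clock"])
z=.159+.0415
m=((im[...,0]>1.85*im[...,1])&(im[...,0]>60)).astype(np.uint8);m[:285]=0
n,l,st,ce=cv2.connectedComponentsWithStats(m);j=1+np.argmax(st[1:,4])
ys,xs=np.nonzero(l==j);L=np.array([atz((x,y),w,z)[:2] for x,y in zip(xs,ys)]);d=np.linalg.svd(L-L.mean(0))[2][0]
print(st[j],L.mean(0),np.degrees(np.arctan2(d[1],d[0]))%180)
s=np.array([.5426,-.146,.055]);a=np.radians(154.8)
for t in(a,a+np.pi,a-np.radians(83),a-np.radians(83)+np.pi): print(proj(s+.033*np.array([np.cos(t),np.sin(t),0]),w).round())
```

```text
[[ 0.5417 -0.1458  0.1575]
 [ 0.5423 -0.1447  0.1583]
 [ 0.5426 -0.1445  0.1586]
 [ 0.5428 -0.1446  0.1589]] [ 0.54234099 -0.14490705  0.158299  ]
[ 4.652e-01  8.852e-01 -1.000e-04 -5.000e-04] [ 0.62  0.33 -1.12] 7.45
[ 248  295   62   78 1315] [ 0.54059334 -0.1422338 ] 154.90370912278053
[254. 165.]
[301. 241.]
[316. 177.]
[243. 230.]
```

View pics/p1.png

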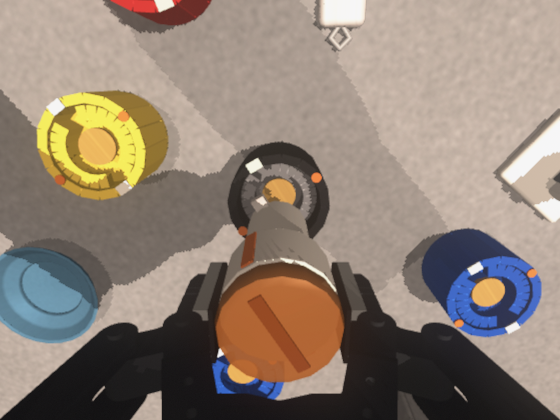

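The wrist view shows the socket's visible bar at (254,166) and the dots at (316,177) and (243,231), each within a pixel or so of prediction. The light's stripe is at 154.9°, against 154.8° for the slot. I'm starting a careful descent.

drive_tool(
  increments=[
    [[0,0,-15],[0,0,0],0.2],
    [[0,0,-15],[0,0,0],0.2],
    [[0,0,-12],[0,0,0],0.2],
    [[0,0,-3],[0,0,0],0.2],
    [[0,0,-2],[0,0,0],0.2],
    [[0,0,0],[0,0,0],0.2],
    [[0,0,0],[0,0,0],0.2],
  ],
)

```text
clock: 8.03
eef_pos: [0.5436, -0.1458, 0.1131]
tool_rot: [0.466, 0.885, 0.0, 0.001]
ft_force: [0.0, -0.2, -0.7]
grip_width: 0.0451
grasp_force: 61.5
```

drive_tool(
  increments=[
    [[0,0,-1],[0,0,0],0.2],
    [[0,0,-1],[0,0,0],0.2],
    [[0,0,-1],[0,0,0],0.2],
    [[0,0,-1],[0,0,0],0.2],
    [[0,0,0],[0,0,0],0.2],
  ],
)

```text
clock: 8.45
eef_pos: [0.5428, -0.1461, 0.1082]
tool_rot: [0.466, 0.885, -0.0, -0.0]
ft_force: [0.1, -0.2, -1.7]
grip_width: 0.0451
grasp_force: 61.5
```

drive_tool(
  increments=[
    [[0,0,-1],[0,0,0],0.2],
    [[0,0,-1],[0,0,0],0.2],
    [[0,0,-1],[0,0,0],0.2],
    [[0,0,-1],[0,0,0],0.2],
    [[0,0,0],[0,0,0],0.2],
  ],
)

```text
clock: 8.87
eef_pos: [0.5428, -0.146, 0.104]
tool_rot: [0.466, 0.885, -0.0, -0.0]
ft_force: [0.0, 0.5, -0.6]
grip_width: 0.0447
grasp_force: 61.5
```

drive_tool(
  increments=[
    [[0,0,-1],[0,0,0],0.2],
    [[0,0,-1],[0,0,0],0.2],
    [[0,0,-1],[0,0,0],0.2],
    [[0,0,-1],[0,0,0],0.2],
    [[0,0,0],[0,0,0],0.2],
  ],
)

```text
clock: 9.28
eef_pos: [0.5428, -0.146, 0.1]
tool_rot: [0.466, 0.885, -0.0, -0.0]
ft_force: [-0.0, -1.1, -1.7]
grip_width: 0.0449
grasp_force: 61.5
```

drive_tool(
  increments=[
    [[0,0,-1],[0,0,0],0.2],
    [[0,0,-1],[0,0,0],0.2],
    [[0,0,-1],[0,0,0],0.2],
    [[0,0,-1],[0,0,0],0.2],
    [[0,0,0],[0,0,0],0.2],
  ],
)

```text
clock: 9.7
eef_pos: [0.5428, -0.146, 0.096]
tool_rot: [0.466, 0.885, -0.0, -0.0]
ft_force: [0.3, -0.6, -1.0]
grip_width: 0.0453
grasp_force: 61.5
```

drive_tool(
  increments=[
    [[0,0,-1],[0,0,0],0.2],
    [[0,0,-1],[0,0,0],0.2],
    [[0,0,-1],[0,0,0],0.2],
    [[0,0,-1],[0,0,0],0.2],
    [[0,0,0],[0,0,0],0.2],
  ],
)

```text
clock: 10.12
eef_pos: [0.5428, -0.146, 0.092]
tool_rot: [0.466, 0.885, -0.0, -0.0]
ft_force: [0.1, -0.3, -0.8]
grip_width: 0.0451
grasp_force: 61.5
```

drive_tool(
  increments=[
    [[0,0,-1],[0,0,0],0.2],
    [[0,0,-1],[0,0,0],0.2],
    [[0,0,-1],[0,0,0],0.2],
    [[0,0,-1],[0,0,0],0.2],
    [[0,0,0],[0,0,0],0.2],
  ],
)

```text
clock: 10.53
eef_pos: [0.543, -0.1461, 0.0883]
tool_rot: [0.466, 0.885, 0.0, 0.0]
ft_force: [0.0, 0.5, 0.5]
grip_width: 0.0446
grasp_force: 61.5
```

drive_tool(
  increments=[
    [[0,0,-1],[0,0,0],0.2],
    [[0,0,-1],[0,0,0],0.2],
    [[0,0,0],[0,0,0],0.2],
    [[0,0,0],[0,0,0],0.2],
  ],
)

```text
clock: 10.87
eef_pos: [0.543, -0.1461, 0.0865]
tool_rot: [0.466, 0.885, 0.0, 0.0]
ft_force: [-1.4, -0.2, 2.4]
grip_width: 0.0447
grasp_force: 61.5
```

drive_tool(
  increments=[
    [[0,0,-1],[0,0,0],0.2],
    [[0,0,-1],[0,0,0],0.2],
    [[0,0,-1],[0,0,0],0.2],
    [[0,0,0],[0,0,0],0.2],
    [[0,0,0],[0,0,0],0.2],
  ],
)

```text
clock: 11.28
eef_pos: [0.5431, -0.1461, 0.0835]
tool_rot: [0.466, 0.885, 0.0, 0.0]
ft_force: [-0.8, 1.2, 2.0]
grip_width: 0.0448
grasp_force: 61.7
```

drive_tool(
  increments=[
    [[0,0,-1],[0,0,0],0.2],
    [[0,0,-1],[0,0,0],0.2],
    [[0,0,-1],[0,0,0],0.2],
    [[0,0,0],[0,0,0],0.2],
    [[0,0,0],[0,0,0],0.2],
  ],
)

```text
clock: 11.7
eef_pos: [0.5431, -0.1461, 0.0805]
tool_rot: [0.466, 0.885, -0.0, 0.0]
ft_force: [-1.5, -0.3, 4.7]
grip_width: 0.0449
grasp_force: 61.9
```

drive_tool(
  increments=[
    [[0,0,-1],[0,0,0],0.2],
    [[0,0,-1],[0,0,0],0.2],
    [[0,0,0],[0,0,0],0.2],
    [[0,0,0],[0,0,0],0.2],
  ],
)

```text
clock: 12.03
eef_pos: [0.5431, -0.1462, 0.0787]
tool_rot: [0.466, 0.885, 0.0, 0.0]
ft_force: [-2.2, -0.2, 7.0]
grip_width: 0.0451
grasp_force: 62.0
```

drive_tool(
  increments=[
    [[0,0,-1],[0,0,0],0.2],
    [[0,0,-1],[0,0,0],0.2],
    [[0,0,0],[0,0,0],0.2],
    [[0,0,0],[0,0,0],0.2],
  ],
)

```text
clock: 12.37
eef_pos: [0.5432, -0.1462, 0.0769]
tool_rot: [0.466, 0.885, -0.0, 0.0]
ft_force: [-2.8, -0.6, 7.6]
grip_width: 0.0449
grasp_force: 62.1
```

Run:
```python
from workcell import *
import numpy as np
F=[]
for i in range(6): camera("top");o=get_obs();F.append(np.r_[o["ft_force"],o["ft_torque"],o["eef_pos"]])
print(np.mean(F,0).round(4),np.std(F,0).round(3)[:3])
```

```text
[-2.1475  0.4475  7.5283  0.0483  0.5602 -0.0104  0.5431 -0.1462  0.0769] [0.491 0.344 0.562]
```

drive_tool(
  increments=[
    [[-0.7,0,-0.8],[0,0,0],0.2],
    [[0,0,-0.7],[0,0,0],0.2],
    [[0,0,0],[0,0,0],0.2],
    [[0,0,0],[0,0,0],0.2],
  ],
)

```text
clock: 13.0
eef_pos: [0.543, -0.1462, 0.0758]
tool_rot: [0.466, 0.885, 0.0, 0.001]
ft_force: [-2.7, 0.9, 7.6]
grip_width: 0.0449
grasp_force: 62.3
```

```bash
cat > f.py <<'E'
from workcell import *
import numpy as np
F=[]
for i in range(5): camera("top");o=get_obs();F.append(np.r_[o["ft_force"],o["ft_torque"],o["eef_pos"]])
q=o["tool_rot"];print(np.mean(F,0).round(4),"yaw",np.degrees(np.arctan2(2*q[0]*q[1],q[1]**2-q[0]**2)).round(2),o["joint_pos"][5].round(3),o["clock"].round(2))
E
python3 f.py
```

```text
Traceback (most recent call last):
  File "f.py", line 5, in <module>
    q=o["tool_rot"];print(np.mean(F,0).round(4),"yaw",np.degrees(np.arctan2(2*q[0]*q[1],q[1]**2-q[0]**2)).round(2),o["joint_pos"][5].round(3),o["clock"].round(2))
                                                                                                                                              ^^^^^^^^^^^^^^^^
AttributeError: 'float' object has no attribute 'round'
```

```bash
sed -i 's/o\["clock"\].round(2)/o["clock"]/' f.py; python3 f.py
```

```text
[-1.2858e+00  4.9760e-01  8.3347e+00  1.3040e-01  3.9990e-01 -4.3000e-03
  5.4300e-01 -1.4620e-01  7.5800e-02] yaw 55.58 0.707 13.5
```

drive_tool(
  increments=[
    [[0,0,0],[0,0,-3],0.2],
    [[0,0,0],[0,0,-3],0.2],
    [[0,0,0],[0,0,-3],0.2],
    [[0,0,0],[0,0,-3],0.2],
    [[0,0,0],[0,0,0],0.2],
    [[0,0,0],[0,0,0],0.2],
  ],
)

```text
clock: 14.0
eef_pos: [0.5436, -0.1463, 0.076]
tool_rot: [0.556, 0.831, 0.001, 0.001]
ft_force: [-0.2, 0.3, 8.4]
grip_width: 0.0451
grasp_force: 62.3
```

```bash
python3 f.py
```

```text
[-0.8329 -0.1434  7.8654  0.0842  0.1637 -0.0244  0.5436 -0.1463  0.076 ] yaw 67.59 0.917 14.25
```

drive_tool(
  increments=[
    [[0,0,0],[0,0,-5],0.2],
    [[0,0,0],[0,0,-5],0.2],
    [[0,0,0],[0,0,-5],0.2],
    [[0,0,0],[0,0,-5],0.2],
    [[0,0,0],[0,0,-5],0.2],
    [[0,0,0],[0,0,-5],0.2],
    [[0,0,0],[0,0,0],0.2],
    [[0,0,0],[0,0,0],0.2],
  ],
)

```text
clock: 14.92
eef_pos: [0.543, -0.1467, 0.0758]
tool_rot: [0.753, 0.659, 0.0, 0.001]
ft_force: [-2.2, -0.6, 8.5]
grip_width: 0.0447
grasp_force: 62.4
```

```bash
python3 f.py
```

```text
[-1.4574 -1.3287  7.8532 -0.2124  0.4543 -0.0318  0.543  -0.1468  0.0758] yaw 97.61 1.44 15.1667
```

drive_tool(
  increments=[
    [[0,0,0],[0,0,-5],0.2],
    [[0,0,0],[0,0,-5],0.2],
    [[0,0,0],[0,0,-5],0.2],
    [[0,0,0],[0,0,-5],0.2],
    [[0,0,0],[0,0,-5],0.2],
    [[0,0,0],[0,0,-5],0.2],
    [[0,0,0],[0,0,0],0.2],
    [[0,0,0],[0,0,0],0.2],
  ],
)

```text
clock: 15.83
eef_pos: [0.5424, -0.1469, 0.0756]
tool_rot: [0.897, 0.441, -0.0, 0.001]
ft_force: [-2.7, -1.5, 8.5]
grip_width: 0.0451
grasp_force: 62.4
```

```bash
python3 f.py
```

```text
[-2.7514 -1.0653  8.0662 -0.3366  0.6742 -0.0517  0.5424 -0.1469  0.0756] yaw 127.62 1.964 16.0833
```

drive_tool(
  increments=[
    [[0,0,0],[0,0,-4],0.2],
    [[0,0,0],[0,0,-4],0.2],
    [[0,0,0],[0,0,-3.5],0.2],
    [[0,0,0],[0,0,0],0.2],
    [[0,0,0],[0,0,0],0.2],
  ],
)

```text
clock: 16.5
eef_pos: [0.5421, -0.1468, 0.0755]
tool_rot: [0.937, 0.349, -0.0, 0.001]
ft_force: [-2.7, -2.2, 8.6]
grip_width: 0.0452
grasp_force: 62.4
```

```bash
python3 f.py
```

```text
[-3.3701 -0.8682  8.4165 -0.3571  0.7967 -0.0416  0.5421 -0.1468  0.0755] yaw 139.12 2.164 16.75
```

drive_tool(
  increments=[
    [[0,0,1],[0,0,0],0.2],
    [[0,0,1],[0,0,0],0.2],
    [[0,0,1],[0,0,0],0.2],
    [[0,0,1],[0,0,0],0.2],
    [[0,0,0],[0,0,0],0.2],
    [[0,0,0],[0,0,0],0.2],
  ],
)

```text
clock: 17.25
eef_pos: [0.5421, -0.1468, 0.0792]
tool_rot: [0.937, 0.349, -0.0, 0.001]
ft_force: [-3.5, -2.0, 6.4]
grip_width: 0.045
grasp_force: 62.3
```

```bash
python3 f.py
```

```text
[-2.7783 -1.3155  6.341  -0.3779  0.6649 -0.0111  0.5421 -0.1468  0.0792] yaw 139.12 2.164 17.5
```

drive_tool(
  increments=[
    [[0,0,1],[0,0,0],0.2],
    [[0,0,1],[0,0,0],0.2],
    [[0,0,0],[0,0,0],0.2],
    [[0,0,0],[0,0,0],0.2],
  ],
)

```text
clock: 17.83
eef_pos: [0.5421, -0.1468, 0.0803]
tool_rot: [0.937, 0.349, -0.001, 0.001]
ft_force: [-1.6, -2.7, -0.1]
grip_width: 0.0447
grasp_force: 61.9
```

```bash
python3 f.py
```

```text
[-0.3014 -3.5743 -2.0904 -1.202   0.058  -0.0046  0.5421 -0.1467  0.0803] yaw 139.11 2.164 18.0833
```

drive_tool(
  increments=[
    [[0,0,-0.5],[0,0,0],0.2],
    [[0,0,0],[0,0,0],0.6],
    [[0,0,0],[0,0,0],0.7],
    [[0,0,0],[0,0,0],0.9],
    [[0,0,0],[0,0,0],1],
    [[0,0,0],[0,0,0],1],
    [[0,0,0],[0,0,0],1],
  ],
)

```text
clock: 18.67
eef_pos: [0.5424, -0.1458, 0.0804]
tool_rot: [0.937, 0.35, 0.0, -0.0]
ft_force: [-0.5, -0.0, -0.3]
grip_width: 0.0851
grasp_force: 0.0
```

drive_tool(
  increments=[
    [[0,0,10],[0,0,0],1],
    [[0,0,25],[0,0,0],1],
    [[0,0,35],[0,0,0],1],
    [[0,0,35],[0,0,0],1],
    [[0,0,35],[0,0,0],1],
    [[0,0,0],[0,0,0],1],
    [[0,0,0],[0,0,0],1],
    [[0,0,0],[0,0,0],1],
  ],
)

```text
clock: 19.33
eef_pos: [0.5421, -0.146, 0.2206]
tool_rot: [0.937, 0.349, 0.0, 0.0]
ft_force: [0.8, -0.3, -0.4]
grip_width: 0.0855
grasp_force: 0.0
```

Run:
```python
from h import *
w=camera("wrist");im=w["image"];save("fin",im);print(get_obs()["eef_pos"],get_obs()["clock"],get_obs()["grip_width"])
for zu in(.0263,.0293):
    u=proj([.5425,-.1465,zu+.096],w);print(u)
    try: print(light_top(w,u+[8,0],zu+.096)[1:])
    except Exception as e: print(e)
```

```text
[ 0.54153918 -0.14584155  0.21950047] 19.3833 0.08545672342757646
[279.61899466 206.75527984]
(np.float64(71.4512580944068), array([ 0.54482003, -0.14010275]), 289, [248, 172, 62, 59, 2930])
[279.62507782 208.1797961 ]
(np.float64(71.45125809440675), array([ 0.54558152, -0.13949021]), 289, [248, 172, 62, 59, 2930])
```

View pics/fin.png

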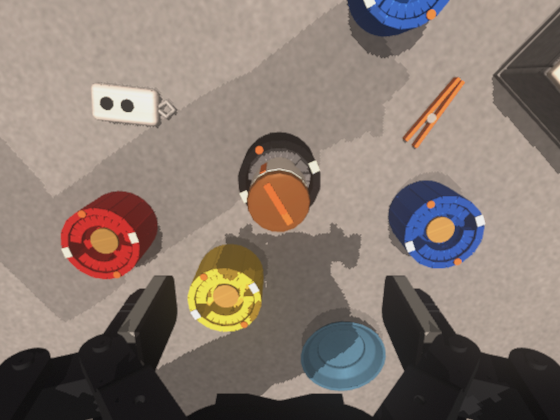

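The final view shows the light upright in the black socket, at about (278,200). Its stripe is at 71.5°, in line with the orange dot at (259,150), measured at 71.8°. The gripper is clear and the neighbouring things are in place.

```bash
python3 -c "
from workcell import job_done
print(job_done())"
```

```text
the job is handed in; nothing more can be done
None
```

The night light is back in the black socket, turned about 83° clockwise to the orange dot. It resisted a light lift, which shows it locked. I let go, backed the gripper clear and handed the job in at about 19 s; no verdict came back.

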